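# Load-test a battery module

## Robot

A 6-joint arm with a two-finger parallel gripper is mounted at the origin on the work surface. World frame = base frame: x ahead of the robot, y to its left, z up, the work surface at z = 0. Lengths are in m, angles in rad, forces in N, time in s.
With the tool pointing down it reaches from about 0.425 to 0.925 m from the base axis. Payload 12.5 kg.
Tool frame: the origin (TCP) lies at the very end of the fingers, on their centre line; the grasp point (between the pads) lies 19 mm behind it (ctrl.hold_point_z is the distance from the TCP to the grasp point, in m); z points along the fingers, y is the line along which they close (so a half turn about z gives the same grasp; the last joint's range is limited). The gripper opens to 85 mm and grips with 20 to 120 N. Pads are 22 mm wide; open, the fingers measure 114 mm over their backs; the gripper's body (76 mm by 85 mm) begins 54 mm behind the grasp point. The pads swing forward as they close: fully open they stand 13 mm farther back than shut.
Start: joints at [-1.22, 0.491, 1.559, -0, 1.092, -0.106], TCP at [0.276, -0.561, 0.231] pointing down, gripper open.
Joint ranges: [-3.1, 3.1], [-0.84, 2.19], [0.05, 2.79], [-1.13, 4.28], [0.06, 2.93], [-2.69, 2.69]. Speed limits (rad/s): [2.22, 2.22, 2.79, 3.14, 3.14, 3.14].

## Interface

Orientations are given as a 3x3 rotation matrix whose columns are the frame's x, y, z axes.
In Python, from workcell import ctrl, viewer gives the robot as it stands. The module is installed in compiled form; this text tells all that it offers.
- The arm moves only by the shell command python3 -m pendant 'ROWS' [OPENING] [FORCE]. ROWS is JSON, a list of rows, each a list of 6 numbers: the shift along the world's x, y, z as a fraction of full scale, then the turn, a rotation vector about the world's x, y, z as a fraction of full scale. A call has exactly 5 rows; each row shifts and turns the commanded pose from where the row before left it; what a row does not reach is not made up. Full scale, the value 1, is 300 mm for a shift and pi/2 rad for a turn. A row lasts 1/8 s, in which the tool goes at most 62.5 mm and 10.7 degrees, less where a joint would pass 70% of its speed; a pose out of reach is approached as far as the arm can. A call with a number of a shift or a turn outside -1 to 1 is refused whole. A call with a gripper value outside its range is refused whole. OPENING is the opening, from 0 (shut) to 1 (fully open), set as the call begins (- or left out, the last holds). The fingers move at their own pace and stop on an object; FORCE is the grip in N (left out, the last holds). Time passes only in rows, so rows that do not move let the fingers close, or fill a call up. It gives the time, the measured TCP pose, the force, the opening and the grip force at its end, in the units of the state.
- ctrl.get_state(): the state, without advancing time (a new reading comes with each control period).
- viewer.capture(name): name is "scene" or "top" or "wrist"; returns a dict with "img" (384x512x3 uint8, blue, green, red), "depth" (384x512 float32, m along the optical axis (not along the pixel's ray), 0 where there is no reading), "fx", "fy", "cx", "cy" (pixels), "view" (4x4, takes a point from world to camera coordinates); the wrist camera has in their place "T_tool_cam" (4x4, takes a point from camera to tool coordinates, whose origin is the TCP and whose axes are the flange's). Camera axes: x right, y down, z forward; pixel columns grow to the right and rows downward; lengths in m; the calibration is good to about 2 mm. A picture is of the moment at which its call begins: read the wrist's pose just before it.
- ctrl.hand_in(): hands the job in; it is judged then, once.
The state is a dict: "clock": time; "q": joint angles; "joint_velocities": joint speeds; "tau": joint torques, N m; "tcp_pos": TCP position; "tool_rot": TCP orientation; "contact_force": force on the tool from outside, world axes, zero at the start; "torque": the same for the moment, N m; "opening": finger opening in m; "finger_force": force on a finger pad.
Only numpy, scipy, OpenCV 4.12 (cv2) and the standard library are available. Lean on these libraries where they do the work, as an engineer would, in place of code of your own. Each camera call takes 0.05 s, during which the arm holds its last target. There are 200 camera calls.

## Task

Take the orange-capped battery module out of the rack, stand it upright on the black rubber mat and let go, then take it again by its broad sides and lower it upright, without dropping it, fully home between the two towers of the tester's cradle. Then turn the dial until the black pointer lines up with the red mark, and with it still lined up press the green start button fully down, hold it a moment and release it. Leave everything else where it is.

Things in the scene. Friction and masses are not known exactly. Their poses are not given: they have to be found in the camera images.
- battery: Module with the ORANGE cap: upright block, 64 mm along x, 42 along y, 100 tall (brass studs 5 mm above the top), 0.4 to 0.65 kg. Origin at the centre of its underside, z up. The dividers leave only its ends (faces across x, grip 64 mm) free in the rack; the towers leave only its broad sides (faces across y, grip 42 mm) free in the cradle. Either way round fits.
- spare_1: A battery module of the same size with a BLUE cap, standing in another bay of the rack; leave it alone. Origin at the centre of its underside.
- spare_2: A second module with a BLUE cap, same size, standing in another bay; leave it alone. Origin at the centre of its underside.
- rack: Fixed battery rack: dark base plate 100 x 206 mm, 6 mm thick, four upright grey dividers (50 mm along x, 10 mm thick, tops 102 mm above the table) making three bays along its y, 62 mm apart. Modules stand on the plate with their x along the rack's x, about 5 mm from the dividers; open at both ends in x. Origin at the centre of its underside.
- mat_top (a point): Centre of the upper face of the fixed black rubber mat, 150 x 150 mm and 3 mm thick, lying clear on the table. Axes along its sides, z up.
- tester: Fixed battery tester, 200 mm along x, 320 mm along y. Origin at the centre of its underside. Its -y half is a grey deck 20 mm high with the cradle; its +y half (y from -10 to +160 mm) is a blue control panel whose top is 45 mm above the table, with the dial, the start button and the white scale.
- cradle (a point): Centre of the cradle's floor, 20 mm above the table; axes as the tester's. Two white towers 120 mm tall above this floor, 46 mm wide in x, 15 mm thick, have their inner faces at y +-36 mm; two lips 12 mm high have theirs at x +-25 mm. The module stands in it with its long (64 mm) side along the tester's y.
- dial_grip (a point): Black dial knob on the panel: a bar grip 53 mm long, 14 mm wide, 32 mm tall on a disc of 56 mm diameter. This point is on its turning axis, 82 mm above the table; the bar reaches 7 mm above it and 23 mm below it to the disc. The point's x axis lies along the bar. Gripping the bar at this height clears the disc.
- dial (a joint): Angle of the dial, 0 to 2.5 rad, growing as it turns clockwise seen from above; at 0 the bar lies along the tester's x. It stays where it is left (light friction, 0.03 N m). It drives the pointer: 40 mm per rad.
- pointer_tip (a point): Tip of the black pointer on the white scale; it moves along the tester's -y by 40 mm for each rad of the dial (clockwise from above). It cannot be touched or pushed itself.
- mark_tip (a point): Tip of the red mark on the same line of the scale (along the tester's y), at a different place each time; the dial must be turned clockwise by 0.5 to 1.5 rad to bring the pointer tip to it. The mark itself does not move.
- start_top (a point): Centre of the top of the green start button (cap 36 mm diameter in a black ring), 69 mm above the table when out; it goes straight down 8 mm.
- start (a joint): Travel of the start button, 0 m out to 0.008 m fully down (6 N; 1.8 N to begin); a spring brings it back.
- mug: Blue mug, 80 mm across, 90 mm tall; bystander. Origin at the centre of its underside.
- screwdriver: Screwdriver with a red handle, 200 mm long, lying flat; bystander. Origin at the middle of its length, on its underside.
- drive: Metal disk drive, 147 x 101 x 26 mm, lying flat; bystander. Origin at the centre of its underside.
- carton: Small cardboard carton, 100 x 140 x 70 mm; bystander. Origin at the centre of its underside.
- reel: Empty wooden reel, 100 mm diameter, 54 mm tall; bystander. Origin at the centre of its underside.
There are look-alikes about, which are no part of the job. Of the things that look like the part that bears mat_top, the smaller one is meant.

How it is judged:
By the outcome, as a careful person would: the job done as asked, in the order asked, and still so for the second after the job is handed in, with the robot touching nothing.
It also fails if it takes over 69 s, if anything falls off the work surface, if the arm or the gripper's body presses on something with over 40 N, if the wrist force passes 120 N, or if a joint passes its speed limit or range.

## Working session

There is one attempt and no reset: what is moved stays moved. The work goes in short steps, Python scripts to look and compute and a shell command to move; the robot and the scene stay as the last step left them, time stands still between calls to the robot, and variables do not carry over. Pictures are saved under pics/ and viewed, at most 11 in all, crops included, and the job is handed in when it is done.

```bash
mkdir -p pics
cat > h.py <<'E'
import numpy as np, cv2
from workcell import ctrl, viewer
def cap(n):
    s=ctrl.get_state(); c=viewer.capture(n)
    if n=="wrist":
        T=np.eye(4);T[:3,:3]=s["tool_rot"];T[:3,3]=s["tcp_pos"];c["cw"]=T@c["T_tool_cam"]
    else: c["cw"]=np.linalg.inv(c["view"])
    return c
def world(c):
    v,u=np.mgrid[:384,:512];d=c["depth"]
    p=np.stack([(u-c["cx"])/c["fx"]*d,(v-c["cy"])/c["fy"]*d,d],-1)
    return p@c["cw"][:3,:3].T+c["cw"][:3,3]
def ray(c,u,v,z):
    r=c["cw"][:3,:3]@np.array([(u-c["cx"])/c["fx"],(v-c["cy"])/c["fy"],1]);o=c["cw"][:3,3]
    return o+r*(z-o[2])/r[2]
E
python3 - <<'E'
from h import *
import pickle
for n in("scene","top"):
    c=cap(n);pickle.dump(c,open(n+".pkl","wb"));cv2.imwrite(f"pics/{n}.png",cv2.resize(c["img"],(800,600)))
    print(n,c["cw"].round(3).tolist(),c["fx"])
s=ctrl.get_state();print(s["clock"],s["tool_rot"],s["opening"])
E
```

```text
scene [[-0.47, 0.747, -0.471, 1.112], [0.883, 0.404, -0.24, 0.297], [0.011, -0.528, -0.849, 1.175], [0.0, 0.0, 0.0, 1.0]] 353.1068209512909
top [[0.007, -0.992, 0.124, 0.338], [-1.0, -0.007, 0.005, 0.007], [-0.004, -0.124, -0.992, 1.555], [0.0, 0.0, 0.0, 1.0]] 450.5067942796166
0.1 [[ 8.97462270e-01  4.41091096e-01 -3.44376868e-04]
 [ 4.41091223e-01 -8.97461839e-01  8.83500373e-04]
 [ 8.06390507e-05 -9.44809864e-04 -9.99999550e-01]] 0.08563646178672082
```

View pics/top.png

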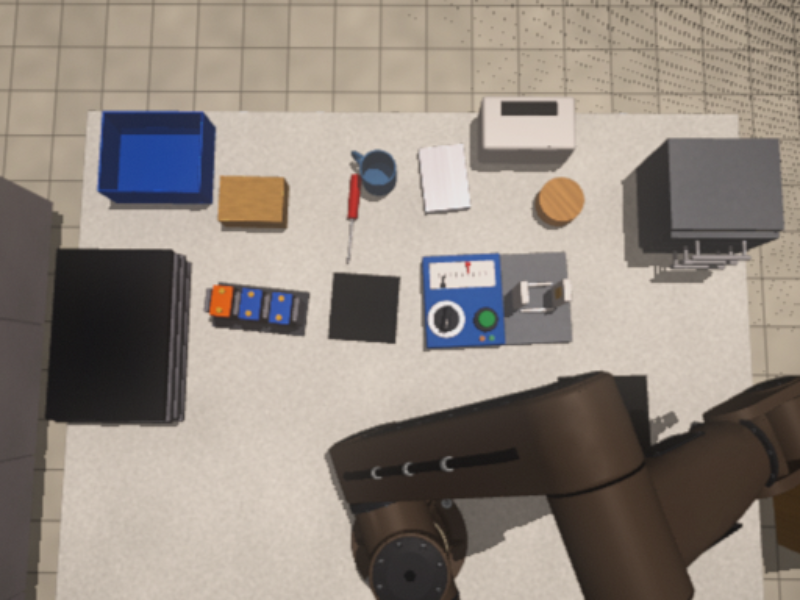

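View pics/scene.png

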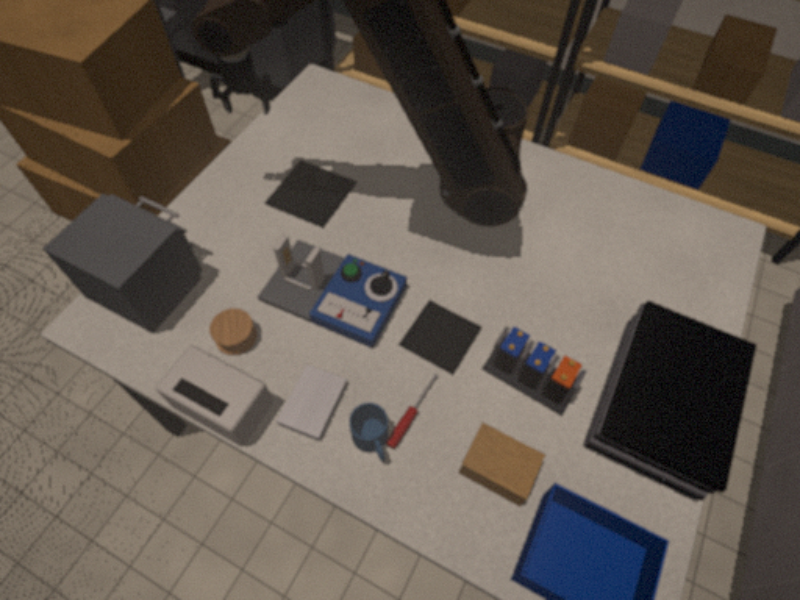

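Top view (800×600 px): the orange-capped module is at (221,301), in the rack's left bay, with blue modules at (250,305) and (281,308). The tester is at (497,300), with the dial at (446,319), button at (486,319) and cradle at (540,296). There are two mat candidates: one at (365,307), fully visible, and one at (610,410), partly hidden by the arm. In the scene view they are at (441,336) and (311,192). I'll measure both.

```bash
cat > m.py <<'E'
from h import *
import pickle
S=pickle.load(open("scene.pkl","rb"));T=pickle.load(open("top.pkl","rb"))
def blob(c,mask,u,v):
    n,l,st,ce=cv2.connectedComponentsWithStats(mask.astype(np.uint8)); k=l[v,u]
    return (l==k) if k else None
def rect(P):
    (x,y),(w,h),a=cv2.minAreaRect((P[:,:2]*1000).astype(np.float32)); return round(x,1),round(y,1),round(w,1),round(h,1),round(a,1)
for nm,c,u,v in(("S matA",S,282,215),("S matB",S,199,123),("T matA",T,234,196)):
    g=c["img"].max(2); W=world(c)
    m=blob(c,(g<75)&(abs(W[...,2])<.02),u,v)
    if m is None: print(nm,"none",c["img"][v,u],W[v,u]);continue
    vs,us=np.nonzero(m); P=np.array([ray(c,a,b,.003) for a,b in zip(us,vs)])
    print(nm,m.sum(),rect(P))
for nm,c in(("S",S),("T",T)):
    W=world(c);hsv=cv2.cvtColor(c["img"],cv2.COLOR_BGR2HSV)
    H,Sa,V=hsv[...,0],hsv[...,1],hsv[...,2]
    for col,mk,z in(("orange",(H<14)&(Sa>180)&(V>120)&(W[...,2]>.08)&(W[...,2]<.13),.106),("bluecaps",(H>100)&(H<125)&(Sa>130)&(W[...,2]>.08)&(W[...,2]<.13)&(W[...,1]>.15),.106),("panel",(H>100)&(H<125)&(Sa>130)&(abs(W[...,2]-.045)<.012)&(W[...,1]<.15)&(W[...,1]>-.4)&(W[...,0]<.85),.045),("green",(H>40)&(H<85)&(Sa>100)&(W[...,2]>.055),.069)):
        n,l,st,ce=cv2.connectedComponentsWithStats(mk.astype(np.uint8))
        for k in range(1,n):
            if st[k,4]>40:
                vs,us=np.nonzero(l==k);P=np.array([ray(c,a,b,z) for a,b in zip(us,vs)])
                print(nm,col,st[k,4],ce[k].round(),rect(P),"z",np.median(W[l==k][:,2]).round(3))
W=world(T)
for nm,a,b in (("orange",141,193),("deck",325,200),("tower1",334,190),("tower2",360,187),("div",135,193)): print(nm,W[b,a].round(3))
cv2.imwrite("pics/crop.png",np.vstack([cv2.resize(T["img"][150:230,120:260],(700,400))[:,:],]) )
cv2.imwrite("pics/tester.png",cv2.resize(T["img"][155:230,262:372],(792,540),interpolation=cv2.INTER_CUBIC))
E
python3 m.py
```

```text
S matA 1289 (496.5, 102.8, 145.0, 144.3, 86.4)
S matB 1375 (250.5, -424.0, 193.8, 198.2, 0.8)
T matA 1722 (493.6, 101.9, 145.1, 144.4, 86.4)
S orange 157 [362. 238.] (501.2, 393.0, 39.2, 58.6, 85.8) z 0.105
S bluecaps 115 [329. 219.] (487.8, 270.6, 38.1, 58.8, 81.7) z 0.104
S bluecaps 122 [346. 229.] (495.7, 333.4, 37.6, 59.1, 82.0) z 0.104
S bluecaps 567 [375. 347.] (825.3, 555.1, 178.3, 217.6, 0.4) z 0.094
S green 43 [224. 172.] (468.4, -159.7, 28.1, 27.0, 28.5) z 0.068
T orange 228 [141. 192.] (495.3, 392.4, 42.7, 63.6, 85.0) z 0.105
T bluecaps 508 [ 97. 103.] (810.5, 552.6, 178.7, 220.2, 0.3) z 0.095
T bluecaps 215 [160. 194.] (489.1, 331.6, 42.4, 64.3, 84.7) z 0.105
T bluecaps 209 [179. 197.] (481.4, 268.8, 42.3, 63.1, 84.4) z 0.105
T panel 1304 [298. 195.] (506.8, -114.7, 194.9, 165.6, 3.0) z 0.045
T green 88 [311. 204.] (464.0, -161.7, 32.6, 33.0, 44.8) z 0.068
orange [0.493 0.394 0.102]
deck [ 0.482 -0.215  0.022]
tower1 [ 0.503 -0.226  0.141]
tower2 [ 0.513 -0.308  0.143]
div [0.493 0.412 0.108]
```

View pics/tester.png

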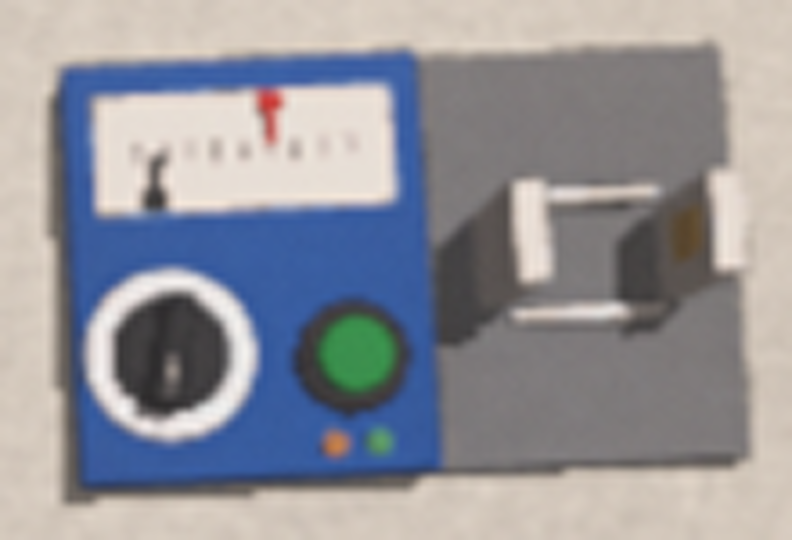

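View pics/crop.png

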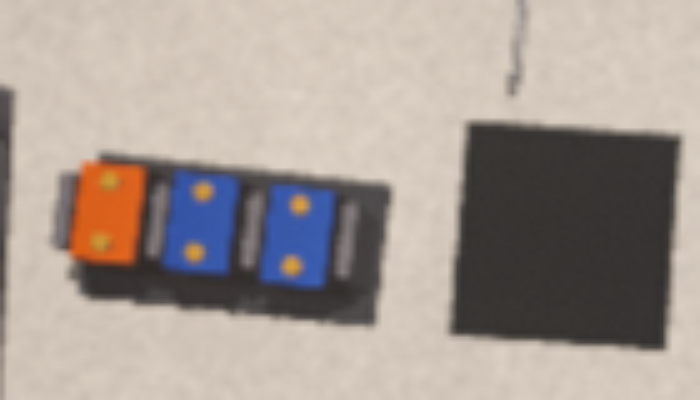

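Mat A, at scene (441,336), measures about 145 mm a side. Mat B, at (311,192), measures about 195 mm. The smaller one, A at world (0.495, 0.102), is therefore the one meant. The crop confirms that the orange cap is in the rack's end bay (+y), and it shows mat A, the pointer at (155,155) and the red mark tip at (270,142). Next I'll move over the tester for a closer look.

```bash
python3 -m pendant '[[0.075,0.127,0.057,0,0,0.064],[0.075,0.127,0.057,0,0,0.064],[0.075,0.127,0.057,0,0,0.064],[0.075,0.127,0.057,0,0,0.064],[0.075,0.127,0.057,0,0,0.064]]' 1 60
python3 -m pendant '[[0.075,0.127,0.057,0,0,0.064],[0.075,0.127,0.057,0,0,0.064],[0.075,0.127,0.057,0,0,0.064],[0.075,0.127,0.057,0,0,0.064],[0,0,0,0,0,0]]'
python3 - <<'E'
from h import *
import pickle
c=cap("wrist");pickle.dump(c,open("w1.pkl","wb"));cv2.imwrite("pics/w1.png",c["img"])
s=ctrl.get_state();print(s["clock"],s["tcp_pos"],s["tool_rot"],s["q"]);print(c["T_tool_cam"].round(3),c["cw"].round(3),c["fx"],ray(c,256,192,.045))
E
```

```text
clock: 0.72
tcp_pos: [0.3887, -0.369, 0.3172]
tool_rot: [[0.571, 0.821, -0.0], [0.821, -0.571, 0.0], [0.0, -0.0, -1.0]]
contact_force: [1.2, -1.3, 0.6]
opening: 0.0853
finger_force: 0.0
clock: 1.35
tcp_pos: [0.4793, -0.216, 0.3862]
tool_rot: [[0.203, 0.979, 0.002], [0.979, -0.203, -0.001], [-0.0, 0.002, -1.0]]
contact_force: [0.1, 0.1, -0.1]
opening: 0.0853
finger_force: 0.0
1.4 [ 0.47858204 -0.21710304  0.38531017] [[ 2.05868789e-01  9.78579551e-01  3.23069358e-04]
 [ 9.78579578e-01 -2.05868695e-01 -3.00175126e-04]
 [-2.27235373e-04  3.77945766e-04 -9.99999903e-01]] [-5.51562831e-01  2.20904611e-01  1.56218336e+00 -8.83583235e-05
  1.35807223e+00 -3.44192802e-01]
[[-0.001 -0.949 -0.316  0.081]
 [ 1.    -0.    -0.001 -0.001]
 [ 0.001 -0.316  0.949 -0.142]
 [ 0.     0.     0.     1.   ]] [[ 0.979 -0.194 -0.064  0.495]
 [-0.204 -0.929 -0.309 -0.137]
 [ 0.001  0.316 -0.949  0.529]
 [ 0.     0.     0.     1.   ]] 345.00181114113866 [ 0.46750719 -0.2860394   0.045     ]
```

View pics/w1.png

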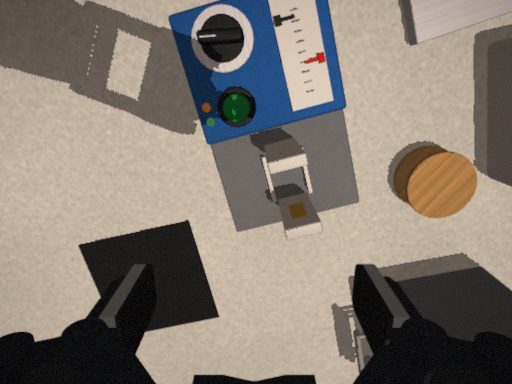

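The wrist view shows the tester: dial at (222,38), button at (236,106), pointer at (280,20), red mark at (315,59), and tower tops at (290,160) and (302,228).

```bash
cat > m2.py <<'E'
from h import *
import pickle,sys
c=pickle.load(open(sys.argv[1],"rb"));W=world(c);hsv=cv2.cvtColor(c["img"],cv2.COLOR_BGR2HSV);H,Sa,V=cv2.split(hsv)
def rp(m,z):
    vs,us=np.nonzero(m);return np.array([ray(c,a,b,z) for a,b in zip(us,vs)])
def rect(P):
    (x,y),(w,h),a=cv2.minAreaRect((P[:,:2]*1000).astype(np.float32)); return [round(t,1) for t in(x,y,w,h,a)]
def big(m,k0=1):
    n,l,st,ce=cv2.connectedComponentsWithStats(m.astype(np.uint8));o=np.argsort(-st[1:,4])+1
    return [l==k for k in o[:k0]]
reg=(abs(W[...,0]-.5)<.15)&(abs(W[...,1]+.2)<.2)
for t in big(reg&(W[...,2]>.128)&(W[...,2]<.155),2): print("tower",t.sum(),rect(rp(t,.14)))
g=big(reg&(H>40)&(H<85)&(Sa>100)&(W[...,2]>.055))[0];print("green",rect(rp(g,.069)),W[g][:,2].mean())
d=big(reg&(W[...,2]>.082)&(W[...,2]<.1)&(W[...,1]>-.2))[0];print("bar",rect(rp(d,.089)),d.sum())
dk=big(reg&(abs(W[...,2]-.02)<.006)&(Sa<60)&(W[...,1]<-.19))[0];print("deck",rect(rp(dk,.02)))
bl=big(reg&(H>100)&(H<125)&(Sa>130)&(abs(W[...,2]-.045)<.01))[0];print("panel",rect(rp(bl,.045)))
sc=reg&(abs(W[...,2]-.046)<.008)
red=big(sc&((H<8)|(H>172))&(Sa>130))[0];P=rp(red,.046);print("red",P[P[:,0].argmin()],P[:,:2].mean(0),red.sum())
v,u=np.nonzero(red);print(u.min(),u.max(),v.min(),v.max())
E
python3 m2.py w1.pkl
python3 - <<'E'
from h import *
import pickle
c=pickle.load(open("w1.pkl","rb"));cv2.imwrite("pics/w1s.png",cv2.resize(c["img"][0:120,180:350],(791,558),interpolation=cv2.INTER_CUBIC))
E
```

```text
tower 574 [514.5, -229.4, 45.6, 17.1, 2.7]
tower 533 [519.2, -314.6, 45.5, 19.6, 3.0]
green [466.7, -160.7, 38.1, 35.3, 15.5] 0.06994483000887175
bar [466.2, -77.5, 14.3, 52.4, 82.2] 603
deck [516.7, -275.2, 198.8, 146.0, 3.1]
panel [508.8, -114.8, 196.5, 167.6, 3.1]
red [ 0.56598937 -0.12492773  0.046     ] [ 0.58227455 -0.12357659] 104
305 324 52 62
```

View pics/w1s.png

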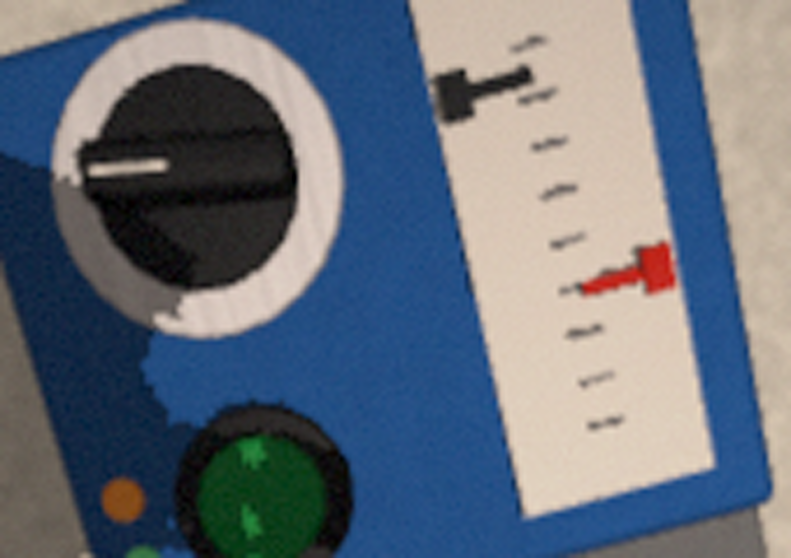

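```bash
python3 - <<'E'
from h import *
import pickle
c=pickle.load(open("w1.pkl","rb"));a=np.radians(3.1);y=np.array([-np.sin(a),np.cos(a)]);x=np.array([y[1],-y[0]])
p=ray(c,293.9,16.1,.047)[:2];m=ray(c,305.1,62.3,.047)[:2];print(p,m,(p-m)@y,(p-m)@x,(p-m)@y/.04)
E
python3 -m pendant '[[0.005,0.195,-0.02,0,0,0.007],[0.005,0.195,-0.02,0,0,0.007],[0.005,0.195,-0.02,0,0,0.007],[0.005,0.195,-0.02,0,0,0.007],[0.005,0.195,-0.02,0,0,0.007]]'
python3 -m pendant '[[0.005,0.195,-0.02,0,0,0.007],[0.005,0.195,-0.02,0,0,0.007],[0.005,0.195,-0.02,0,0,0.007],[0.005,0.195,-0.02,0,0,0.007],[0.005,0.195,-0.02,0,0,0.007]]'
python3 -m pendant '[[0,0,0,0,0,0],[0,0,0,0,0,0],[0,0,0,0,0,0],[0,0,0,0,0,0],[0,0,0,0,0,0]]'
cat > m3.py <<'E'
from h import *
import sys
# module top: returns rects of orange/blue caps and heights, from wrist
c=cap("wrist");W=world(c);H,Sa,V=cv2.split(cv2.cvtColor(c["img"],cv2.COLOR_BGR2HSV))
cv2.imwrite("pics/"+sys.argv[1],c["img"])
zt=float(sys.argv[2])
for nm,mk in(("or",(H<16)&(Sa>150)&(V>70)&(abs(W[...,2]-zt)<.006)),("bl",(H>100)&(H<125)&(Sa>130)&(abs(W[...,2]-zt)<.006))):
    n,l,st,ce=cv2.connectedComponentsWithStats(mk.astype(np.uint8))
    for k in range(1,n):
        if st[k,4]>300:
            vs,us=np.nonzero(l==k);P=np.array([ray(c,a,b,zt) for a,b in zip(us,vs)])
            r=cv2.minAreaRect((P[:,:2]*1000).astype(np.float32));print(nm,ce[k].round(),np.round(r[0],1),np.round(r[1],1),round(r[2],1),np.median(W[l==k][:,2]).round(4))
s=ctrl.get_state();print(s["clock"],s["tcp_pos"].round(4) if hasattr(s["tcp_pos"],"round") else s["tcp_pos"],np.degrees(np.arctan2(s["tool_rot"][1][0],s["tool_rot"][0][0])))
E
python3 m3.py w2.png .106
```

```text
[ 0.56071559 -0.06921054] [ 0.56591194 -0.12533868] 0.05632701637199215 -0.0021534020822008395 1.4081754092998038
clock: 2.02
tcp_pos: [0.4854, 0.0752, 0.3545]
tool_rot: [[0.156, 0.988, -0.001], [0.988, -0.156, -0.0], [-0.0, -0.001, -1.0]]
contact_force: [0.7, -0.4, -0.4]
opening: 0.0854
finger_force: 0.0
clock: 2.65
tcp_pos: [0.4936, 0.3677, 0.3242]
tool_rot: [[0.101, 0.995, -0.001], [0.995, -0.101, -0.001], [-0.001, -0.001, -1.0]]
contact_force: [0.6, -0.1, -0.1]
opening: 0.0856
finger_force: 0.0
clock: 3.28
tcp_pos: [0.4934, 0.3664, 0.3255]
tool_rot: [[0.1, 0.995, 0.0], [0.995, -0.1, 0.0], [0.0, 0.0, -1.0]]
contact_force: [-0.6, 0.3, 0.0]
opening: 0.0855
finger_force: 0.0
or [255. 136.] [496.7 394.4] [41.5 63.4] 84.2 0.1059
bl [254. 191.] [490.1 334.1] [42.6 63.6] 84.2 0.1058
bl [253. 243.] [482.1 271.8] [43.5 62.1] 85.6 0.1059
3.325 [0.4934 0.3665 0.3255] 84.27244128591991
```

```bash
python3 -m pendant '[[0.01,0.092,-0.1,0,0,0],[0,0,-0.16,0,0,0],[0,0,-0.16,0,0,0],[0,0,-0.16,0,0,0],[0,0,-0.06,0,0,0]]'
python3 -m pendant '[[0,0,-0.07,0,0,0],[0,0,-0.07,0,0,0],[0,0,-0.07,0,0,0],[0,0,-0.05,0,0,0],[0,0,0,0,0,0]]'
python3 -m pendant '[[0,0,0,0,0,0],[0,0,0,0,0,0],[0,0,0,0,0,0],[0,0,0,0,0,0],[0,0,0,0,0,0]]' 0.4 60
```

```text
clock: 3.95
tcp_pos: [0.4955, 0.394, 0.1309]
tool_rot: [[0.099, 0.995, -0.003], [0.995, -0.099, -0.002], [-0.002, -0.003, -1.0]]
contact_force: [0.4, -0.8, -0.7]
opening: 0.0859
finger_force: 0.0
clock: 4.58
tcp_pos: [0.4962, 0.3945, 0.055]
tool_rot: [[0.099, 0.995, -0.0], [0.995, -0.099, -0.0], [-0.0, -0.0, -1.0]]
contact_force: [-0.3, 0.4, -0.5]
opening: 0.0856
finger_force: 0.0
clock: 5.2
tcp_pos: [0.4969, 0.3949, 0.0565]
tool_rot: [[0.099, 0.995, 0.002], [0.995, -0.099, 0.001], [0.001, 0.002, -1.0]]
contact_force: [1.3, -0.6, 6.3]
opening: 0.0638
finger_force: 67.0
```

```bash
python3 -m pendant '[[0,0,0.03,0,0,0],[0,0,0.08,0,0,0],[0,0,0.13,0,0,0],[0,0,0.13,0,0,0],[0,0,0.13,0,0,0]]'
python3 -m pendant '[[0,-0.1,0,0,0,0],[0,-0.17,0,0,0,0],[0,-0.17,0,0,0,0],[0,-0.17,0,0,0,0],[0,-0.17,0,0,0,0]]'
python3 -m pendant '[[0,-0.15,0,0,0,0],[0,-0.05,-0.06,0,0,0],[0,0,-0.12,0,0,0],[0,0,-0.14,0,0,0],[0,0,-0.08,0,0,0]]'
python3 -m pendant '[[0,0,-0.03,0,0,0],[0,0,-0.02,0,0,0],[0,0,0,0,0,0],[0,0,0,0,0,0],[0,0,0,0,0,0]]'
```

```text
clock: 5.82
tcp_pos: [0.4956, 0.3943, 0.2065]
tool_rot: [[0.099, 0.995, -0.001], [0.995, -0.099, -0.001], [-0.001, -0.001, -1.0]]
contact_force: [-0.3, 0.2, -5.1]
opening: 0.0636
finger_force: 67.6
clock: 6.45
tcp_pos: [0.4955, 0.159, 0.2054]
tool_rot: [[0.099, 0.995, -0.001], [0.995, -0.099, -0.0], [-0.0, -0.001, -1.0]]
contact_force: [0.5, -0.2, -4.8]
opening: 0.0628
finger_force: 68.0
clock: 7.08
tcp_pos: [0.4953, 0.1004, 0.0837]
tool_rot: [[0.099, 0.995, -0.002], [0.995, -0.099, -0.0], [-0.0, -0.002, -1.0]]
contact_force: [0.4, -0.3, -5.0]
opening: 0.0636
finger_force: 67.9
clock: 7.7
tcp_pos: [0.4964, 0.1006, 0.0708]
tool_rot: [[0.099, 0.995, 0.001], [0.995, -0.099, 0.0], [0.0, 0.001, -1.0]]
contact_force: [-0.3, 0.1, -5.4]
opening: 0.0633
finger_force: 67.9
```

```bash
python3 -m pendant '[[0,0,-0.03,0,0,0],[0,0,-0.015,0,0,0],[0,0,-0.008,0,0,0],[0,0,0,0,0,0],[0,0,0,0,0,0]]'
```

```text
clock: 8.32
tcp_pos: [0.4963, 0.1006, 0.0544]
tool_rot: [[0.099, 0.995, 0.0], [0.995, -0.099, -0.0], [-0.0, 0.0, -1.0]]
contact_force: [0.2, -0.7, -5.1]
opening: 0.0637
finger_force: 68.3
```

```bash
python3 -m pendant '[[0,0,-0.003,0,0,0],[0,0,-0.003,0,0,0],[0,0,-0.002,0,0,0],[0,0,0,0,0,0],[0,0,0,0,0,0]]'
```

```text
clock: 8.95
tcp_pos: [0.4963, 0.1006, 0.0534]
tool_rot: [[0.099, 0.995, 0.001], [0.995, -0.099, 0.0], [0.0, 0.001, -1.0]]
contact_force: [-3.7, -0.7, 18.5]
opening: 0.0633
finger_force: 70.9
```

```bash
python3 -m pendant '[[0,0,0.002,0,0,0],[0,0,0,0,0,0],[0,0,0,0,0,0],[0,0,0,0,0,0],[0,0,0,0,0,0]]' 1
python3 -m pendant '[[0,0,0.04,0,0,0],[0,0,0.1,0,0,0],[0,0,0.18,0,0,0],[0,0,0.18,0,0,-0.1],[0,0,0.18,0,0,-0.1]]'
python3 -m pendant '[[0,0,0,0,0,-0.115],[0,0,0,0,0,-0.115],[0,0,0,0,0,-0.115],[0,0,0,0,0,-0.115],[0,0,0,0,0,-0.115]]'
python3 -m pendant '[[0,0,0,0,0,-0.115],[0,0,0,0,0,-0.11],[0,0,0,0,0,0],[0,0,0,0,0,0],[0,0,0,0,0,0]]'
python3 m3.py w3.png .103
```

```text
clock: 9.57
tcp_pos: [0.4962, 0.1006, 0.0525]
tool_rot: [[0.099, 0.995, -0.0], [0.995, -0.099, -0.0], [-0.0, -0.0, -1.0]]
contact_force: [0.2, -0.0, -0.0]
opening: 0.0853
finger_force: 0.0
clock: 10.2
tcp_pos: [0.4957, 0.1006, 0.2593]
tool_rot: [[0.406, 0.914, 0.001], [0.914, -0.406, -0.0], [0.0, 0.001, -1.0]]
contact_force: [-0.4, 1.2, -0.2]
opening: 0.0854
finger_force: 0.0
clock: 10.82
tcp_pos: [0.4959, 0.1006, 0.2574]
tool_rot: [[0.969, 0.246, 0.001], [0.246, -0.969, -0.0], [0.001, 0.0, -1.0]]
contact_force: [-0.3, -0.9, 0.5]
opening: 0.0858
finger_force: 0.0
clock: 11.45
tcp_pos: [0.4961, 0.1006, 0.2567]
tool_rot: [[0.995, -0.097, 0.0], [-0.097, -0.995, -0.0], [0.0, 0.0, -1.0]]
contact_force: [0.2, -0.7, 0.4]
opening: 0.0852
finger_force: 0.0
or [254. 177.] [496.1 100.1] [41.6 63.4] 84.3 0.1029
bl [ 14. 208.] [488.4 318.2] [31.  68.8] 71.3 0.1057
bl [ 72. 207.] [483.7 269. ] [46.2 64.3] 84.4 0.1059
11.5 [0.4962 0.1006 0.2567] -5.593091486367952
```

View pics/w3.png

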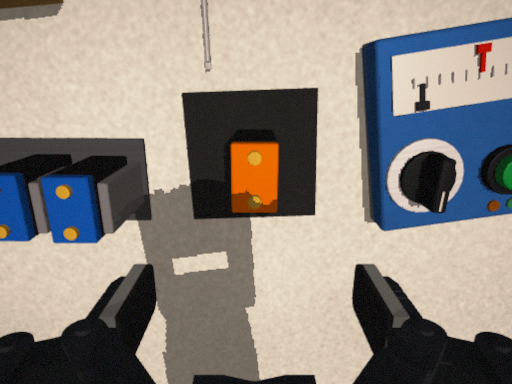

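The module stands upright on the small mat at (254,177), matching its description. I'll regrip it on its broad sides.

```bash
python3 -m pendant '[[0,0,-0.14,0,0,0],[0,0,-0.18,0,0,0],[0,0,-0.17,0,0,0],[0,0,-0.1,0,0,0],[0,0,-0.05,0,0,0]]'
python3 -m pendant '[[0,-0.001,-0.014,0,0,0],[0,0,0,0,0,0],[0,0,0,0,0,0],[0,0,0,0,0,0],[0,0,0,0,0,0]]'
python3 -m pendant '[[0,0,0,0,0,0],[0,0,0,0,0,0],[0,0,0,0,0,0],[0,0,0,0,0,0],[0,0,0,0,0,0]]' 0.2 70
```

```text
clock: 12.12
tcp_pos: [0.4958, 0.1005, 0.0631]
tool_rot: [[0.995, -0.098, -0.002], [-0.098, -0.995, -0.0], [-0.002, 0.0, -1.0]]
contact_force: [1.1, -0.1, 0.5]
opening: 0.0852
finger_force: 0.0
clock: 12.75
tcp_pos: [0.4963, 0.1003, 0.0607]
tool_rot: [[0.995, -0.099, 0.001], [-0.099, -0.995, -0.0], [0.001, -0.0, -1.0]]
contact_force: [0.3, -0.1, -1.1]
opening: 0.0852
finger_force: 0.0
clock: 13.38
tcp_pos: [0.4963, 0.1003, 0.0605]
tool_rot: [[0.995, -0.099, 0.0], [-0.099, -0.995, -0.0], [0.0, -0.0, -1.0]]
contact_force: [0.3, -0.9, 5.1]
opening: 0.0412
finger_force: 71.7
```

```bash
python3 -m pendant '[[0,0,0.03,0,0,0],[0,0,0.1,0,0,0],[0,0,0.17,0,0,0.05],[0,0,0.17,0,0,0.1],[0,0,0.13,0,0,0.1]]'
python3 -m pendant '[[0.007,-0.12,0,0,0,0.1],[0.007,-0.14,0,0,0,0.1],[0.007,-0.14,0,0,0,0.1],[0.007,-0.14,0,0,0,0.1],[0.007,-0.14,0,0,0,0.1]]'
python3 -m pendant '[[0.007,-0.14,0,0,0,0.1],[0.007,-0.14,0,0,0,0.1],[0.007,-0.14,0,0,0,0.1],[0.007,-0.14,0,0,0,0.047],[0.007,-0.007,0,0,0,0]]'
python3 -m pendant '[[0,0,0,0,0,0],[0,0,0,0,0,0],[0,0,0,0,0,0],[0,0,0,0,0,0],[0,0,0,0,0,0]]'
python3 - <<'E'
from h import *
import pickle
for n in("wrist","top"):
    c=cap(n);pickle.dump(c,open("c_"+n+".pkl","wb"));W=world(c)
    m=(W[...,2]>.13)&(W[...,2]<.15)&(abs(W[...,0]-.517)<.06)&(abs(W[...,1]+.274)<.09)
    k,l,st,ce=cv2.connectedComponentsWithStats(m.astype(np.uint8))
    for i in range(1,k):
        if st[i,4]>20:
            vs,us=np.nonzero(l==i);P=np.array([ray(c,a,b,.14) for a,b in zip(us,vs)])
            r=cv2.minAreaRect((P[:,:2]*1000).astype(np.float32));print(n,st[i,4],ce[i].round(),np.round(r[0],1),np.round(r[1],1),round(r[2],1))
    cv2.imwrite(f"pics/c_{n}.png",c["img"] if n=="wrist" else cv2.resize(c["img"][150:240,262:382],(800,600)))
s=ctrl.get_state();print(s["tcp_pos"],np.degrees(np.arctan2(s["tool_rot"][1][0],s["tool_rot"][0][0])),s["opening"])
E
```

```text
clock: 14.0
tcp_pos: [0.4957, 0.1002, 0.2424]
tool_rot: [[0.956, 0.294, 0.0], [0.294, -0.956, -0.0], [0.0, 0.0, -1.0]]
contact_force: [0.6, 1.0, -7.0]
opening: 0.0412
finger_force: 72.5
clock: 14.62
tcp_pos: [0.506, -0.1049, 0.2402]
tool_rot: [[0.468, 0.884, -0.001], [0.884, -0.468, 0.0], [-0.0, -0.001, -1.0]]
contact_force: [1.4, -1.1, -6.2]
opening: 0.0414
finger_force: 72.4
clock: 15.25
tcp_pos: [0.5165, -0.276, 0.2397]
tool_rot: [[-0.051, 0.999, -0.001], [0.999, 0.051, 0.001], [0.001, -0.001, -1.0]]
contact_force: [0.3, 1.0, -5.2]
opening: 0.0412
finger_force: 72.3
clock: 15.88
tcp_pos: [0.5172, -0.2736, 0.2404]
tool_rot: [[-0.053, 0.999, 0.0], [0.999, 0.053, -0.0], [-0.0, 0.0, -1.0]]
contact_force: [-0.3, -0.1, -4.9]
opening: 0.0409
finger_force: 72.3
wrist 1463 [255. 139.] [ 514.9 -230.1] [45.2 15.4] 3.0
top 33 [334. 183.] [ 525.2 -227. ] [12.7 25.8] 89.2
[ 0.51721557 -0.27373138  0.24034564] 93.04933978963979 0.0410556181083917
```

View pics/c_wrist.png

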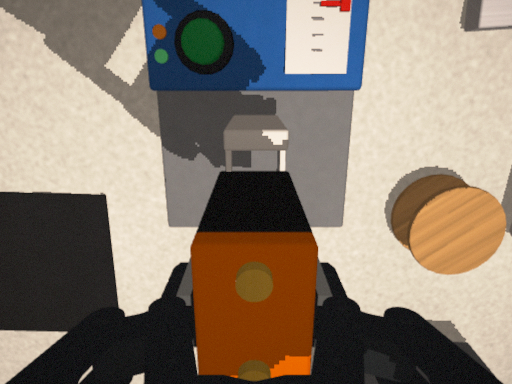

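The held module hangs square above the cradle. The near tower's top at (255,139) puts the cradle centre at (0.5172, −0.2735), which is where the TCP is. I'll lower it.

```bash
python3 -m pendant '[[0,0,-0.08,0,0,0],[0,0,-0.1,0,0,0],[0,0,-0.08,0,0,0],[0,0,-0.06,0,0,0],[0,0,-0.03,0,0,0]]'
python3 -m pendant '[[0,0,-0.04,0,0,0],[0,0,-0.04,0,0,0],[0,0,-0.03,0,0,0],[0,0,-0.02,0,0,0],[0,0,0,0,0,0]]'
```

```text
clock: 16.6
tcp_pos: [0.517, -0.2738, 0.1345]
tool_rot: [[-0.053, 0.999, -0.001], [0.999, 0.053, 0.001], [0.001, -0.001, -1.0]]
contact_force: [-0.0, -0.4, -5.0]
opening: 0.0414
finger_force: 72.5
clock: 17.23
tcp_pos: [0.5171, -0.2738, 0.096]
tool_rot: [[-0.053, 0.999, -0.0], [0.999, 0.053, 0.0], [0.0, -0.0, -1.0]]
contact_force: [0.3, 0.6, -4.5]
opening: 0.0416
finger_force: 72.5
```

```bash
python3 -m pendant '[[0,0,-0.02,0,0,0],[0,0,-0.015,0,0,0],[0,0,-0.012,0,0,0],[0,0,-0.008,0,0,0],[0,0,0,0,0,0]]'
python3 -m pendant '[[0,0,-0.003,0,0,0],[0,0,-0.003,0,0,0],[0,0,-0.002,0,0,0],[0,0,-0.001,0,0,0],[0,0,0,0,0,0]]'
```

```text
clock: 17.85
tcp_pos: [0.5171, -0.2738, 0.0796]
tool_rot: [[-0.053, 0.999, -0.0], [0.999, 0.053, 0.0], [0.0, -0.0, -1.0]]
contact_force: [-0.8, -1.5, -4.6]
opening: 0.0407
finger_force: 72.5
clock: 18.48
tcp_pos: [0.5172, -0.2738, 0.0775]
tool_rot: [[-0.053, 0.999, 0.0], [0.999, 0.053, -0.0], [-0.0, 0.0, -1.0]]
contact_force: [-2.4, 2.1, 2.7]
opening: 0.0411
finger_force: 73.2
```

```bash
python3 -m pendant '[[0,0,-0.002,0,0,0],[0,0,0,0,0,0],[0,0,0,0,0,0],[0,0,0,0,0,0],[0,0,0,0,0,0]]'
python3 -m pendant '[[0,0,0.002,0,0,0],[0,0,0,0,0,0],[0,0,0,0,0,0],[0,0,0,0,0,0],[0,0,0,0,0,0]]' 1
python3 -m pendant '[[0,0,0.03,0,0,0],[0,0,0.1,0,0,0],[0,0,0.15,0,0,0],[0,0,0.15,0,0,0],[0,0,0.14,0,0,0.1]]'
python3 -m pendant '[[-0.02,0.09,0,0,0,0.11],[-0.02,0.09,0,0,0,0.11],[-0.02,0.09,0,0,0,0.11],[-0.02,0.09,0,0,0,0.11],[-0.02,0.09,0,0,0,0.11]]' 0.6
python3 -m pendant '[[-0.02,0.09,0,0,0,0.11],[-0.02,0.09,-0.05,0,0,0.11],[-0.02,0.02,-0.05,0,0,0],[-0.01,0,-0.05,0,0,0],[0,0,0,0,0,0]]'
cat > m4.py <<'E'
from h import *
import pickle,sys
c=cap("wrist");pickle.dump(c,open("d.pkl","wb"));W=world(c)
cv2.imwrite("pics/"+sys.argv[1],c["img"])
m=(W[...,2]>.083)&(W[...,2]<.095)&(np.hypot(W[...,0]-.467,W[...,1]+.078)<.04)
k,l,st,ce=cv2.connectedComponentsWithStats(m.astype(np.uint8))
for i in range(1,k):
    if st[i,4]>100:
        vs,us=np.nonzero(l==i);P=np.array([ray(c,a,b,.089) for a,b in zip(us,vs)])
        r=cv2.minAreaRect((P[:,:2]*1000).astype(np.float32));print(st[i,4],ce[i].round(),np.round(r[0],1),np.round(r[1],1),round(r[2],1))
s=ctrl.get_state();print(s["clock"],s["tcp_pos"],np.degrees(np.arctan2(s["tool_rot"][1][0],s["tool_rot"][0][0])),s["opening"],s["q"][5])
E
python3 m4.py d1.png
```

```text
clock: 19.1
tcp_pos: [0.5172, -0.2738, 0.0775]
tool_rot: [[-0.053, 0.999, 0.001], [0.999, 0.053, -0.0], [-0.0, 0.001, -1.0]]
contact_force: [-3.5, 2.1, 9.1]
opening: 0.0413
finger_force: 74.4
clock: 19.73
tcp_pos: [0.5172, -0.2738, 0.0771]
tool_rot: [[-0.053, 0.999, 0.0], [0.999, 0.053, -0.0], [-0.0, 0.0, -1.0]]
contact_force: [0.1, 0.6, -0.4]
opening: 0.0852
finger_force: 0.0
clock: 20.35
tcp_pos: [0.517, -0.2737, 0.2505]
tool_rot: [[-0.211, 0.977, 0.001], [0.977, 0.211, -0.0], [-0.001, 0.001, -1.0]]
contact_force: [-0.2, 0.3, -0.2]
opening: 0.0855
finger_force: 0.0
clock: 20.98
tcp_pos: [0.4869, -0.1379, 0.2488]
tool_rot: [[-0.882, 0.472, 0.001], [0.472, 0.882, -0.0], [-0.001, 0.0, -1.0]]
contact_force: [-0.6, -0.0, 1.3]
opening: 0.0513
finger_force: 0.0
clock: 21.6
tcp_pos: [0.4658, -0.0786, 0.2031]
tool_rot: [[-0.989, 0.15, -0.001], [0.15, 0.989, 0.0], [0.001, 0.0, -1.0]]
contact_force: [0.4, -0.1, 0.4]
opening: 0.0512
finger_force: 0.0
1120 [257. 192.] [465.5 -77. ] [13.2 53.2] 81.9
21.65 [ 0.46625907 -0.07885867  0.20364159] 171.33945496244857 0.051224287912243247 -1.7271287227830265
```

View pics/d1.png

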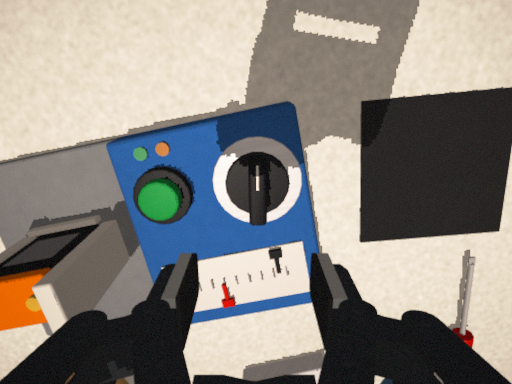

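```bash
python3 - <<'E'
from h import *
import pickle
c=pickle.load(open("d.pkl","rb"));a=np.radians(3.1);y=np.array([-np.sin(a),np.cos(a)])
hsv=cv2.cvtColor(c["img"],cv2.COLOR_BGR2HSV);W=world(c);X=W[...,:2]
cx=np.array([y[1],-y[0]])
sub=(abs(W[...,2]-.046)<.012)
red=sub&((hsv[...,0]<8)|(hsv[...,0]>172))&(hsv[...,1]>130)&(W[...,0]>.53)&(W[...,1]>-.22)
blk=sub&(hsv[...,2]<60)&(W[...,0]>.53)&(W[...,0]<.575)&(W[...,1]>-.1)&(W[...,1]<-.05)
for n,m,sg in(("red",red,1),("blk",blk,-1)):
    v,u=np.nonzero(m);P=np.array([ray(c,i,j,.047)[:2] for i,j in zip(u,v)]);t=P@cx;k=np.argsort(sg*t)[:10]
    print(n,len(u),u.min(),u.max(),v.min(),v.max(),"tip y",(P[k]@y).mean(),"med y",np.median(P@y), "tip x",t[k].mean())
E
python3 -m pendant '[[-0.003,0.006,-0.1,0,0,0.007],[0,0,-0.15,0,0,0],[0,0,-0.12,0,0,0],[0,0,-0.06,0,0,0],[0,0,-0.02,0,0,0]]'
python3 -m pendant '[[0,0,-0.016,0,0,0],[0,0,0,0,0,0],[0,0,0,0,0,0],[0,0,0,0,0,0],[0,0,0,0,0,0]]'
```

```text
red 162 222 234 284 307 tip y -0.15586002367042134 med y -0.15584766616263102 tip x 0.5604014773144324
blk 130 269 281 248 271 tip y -0.09939753817995113 med y -0.09914874477028354 tip x 0.5541843087028286
clock: 22.28
tcp_pos: [0.4656, -0.0772, 0.0679]
tool_rot: [[-0.99, 0.14, -0.0], [0.14, 0.99, 0.0], [0.001, 0.0, -1.0]]
contact_force: [-0.1, 0.1, 0.1]
opening: 0.0512
finger_force: 0.0
clock: 22.9
tcp_pos: [0.4654, -0.077, 0.0636]
tool_rot: [[-0.99, 0.14, 0.0], [0.14, 0.99, -0.0], [-0.0, 0.0, -1.0]]
contact_force: [0.2, 0.0, 0.9]
opening: 0.0513
finger_force: 0.0
```

```bash
python3 -m pendant '[[0,0,0,0,0,0],[0,0,0,0,0,0],[0,0,0,0,0,0],[0,0,0,0,0,0],[0,0,0,0,0,0]]' 0 30
python3 -m pendant '[[0,0,0,0,0,-0.05],[0,0,0,0,0,-0.1],[0,0,0,0,0,-0.1],[0,0,0,0,0,-0.1],[0,0,0,0,0,-0.1]]'
python3 -m pendant '[[0,0,0,0,0,-0.1],[0,0,0,0,0,-0.1],[0,0,0,0,0,-0.1],[0,0,0,0,0,-0.1],[0,0,0,0,0,-0.049]]'
python3 -m pendant '[[0,0,0,0,0,0],[0,0,0,0,0,0],[0,0,0,0,0,0],[0,0,0,0,0,0],[0,0,0,0,0,0]]'
cat > m5.py <<'E'
from h import *
import pickle,sys
a=np.radians(3.1);y=np.array([-np.sin(a),np.cos(a)]);cx=np.array([y[1],-y[0]])
for nm in sys.argv[1:]:
    c=cap(nm);pickle.dump(c,open("p.pkl","wb"));hsv=cv2.cvtColor(c["img"],cv2.COLOR_BGR2HSV);W=world(c)
    cv2.imwrite(f"pics/p_{nm}.png",c["img"])
    q=W[...,:2]@cx
    sub=(abs(W[...,2]-.046)<.014)&(q>.525)&(q<.61)&(W[...,1]>-.2)&(W[...,1]<-.05)
    red=sub&((hsv[...,0]<8)|(hsv[...,0]>172))&(hsv[...,1]>130)
    blk=sub&(hsv[...,2]<65)&(q<.562)
    k,l,st,ce=cv2.connectedComponentsWithStats(blk.astype(np.uint8))
    if k>1: blk=l==(1+np.argmax(st[1:,4]))
    for n,m,sg in(("red",red,1),("blk",blk,-1)):
        v,u=np.nonzero(m)
        if len(u)<15: print(nm,n,len(u),"not seen"); continue
        P=np.array([ray(c,i,j,.047)[:2] for i,j in zip(u,v)]);t=P@cx;k=np.argsort(sg*t)[:10]
        print(nm,n,len(u),u.min(),u.max(),v.min(),v.max(),"tip y",(P[k]@y).mean().round(4),"med y",np.median(P@y).round(4))
E
python3 m5.py wrist scene top
```

```text
clock: 23.52
tcp_pos: [0.4654, -0.0762, 0.0635]
tool_rot: [[-0.99, 0.14, 0.0], [0.14, 0.99, 0.001], [-0.0, 0.001, -1.0]]
contact_force: [2.6, 10.6, 4.9]
opening: 0.0132
finger_force: 30.8
clock: 24.15
tcp_pos: [0.4659, -0.0751, 0.0636]
tool_rot: [[-0.658, 0.753, 0.001], [0.753, 0.658, 0.002], [0.001, 0.002, -1.0]]
contact_force: [9.0, 28.1, 3.3]
opening: 0.0134
finger_force: 30.9
clock: 24.78
tcp_pos: [0.4673, -0.075, 0.0636]
tool_rot: [[-0.014, 1.0, 0.004], [1.0, 0.014, 0.001], [0.001, 0.004, -1.0]]
contact_force: [16.3, 30.9, -1.4]
opening: 0.0133
finger_force: 29.9
clock: 25.4
tcp_pos: [0.4673, -0.075, 0.0636]
tool_rot: [[-0.018, 1.0, 0.004], [1.0, 0.018, 0.001], [0.001, 0.004, -1.0]]
contact_force: [16.0, 30.3, -1.5]
opening: 0.0135
finger_force: 30.0
wrist red 679 426 480 324 346 tip y -0.1558 med y -0.1573
wrist blk 133 408 428 331 342 tip y -0.1588 med y -0.1573
scene red 3 not seen
scene blk 2 not seen
top red 10 not seen
top blk 0 not seen
```

```bash
python3 -m pendant '[[0.003,0.004,0,0,0,0],[0.004,0.004,0,0,0,0],[0,0,0,0,0,0],[0,0,0,0,0,0],[0,0,0,0,0,0]]'
python3 -m pendant '[[0,0,0,0,0,0],[0,0,0,0,0,0],[0,0,0,0,0,0],[0,0,0.05,0,0,0],[0,0,0.2,0,0,0]]' 0.6
python3 -m pendant '[[0,-0.1,0.15,0,0,0],[0,-0.05,0.1,0,0,0],[0,0,0,0,0,0],[0,0,0,0,0,0],[0,0,0,0,0,0]]'
python3 m5.py wrist; python3 m4.py d2.png;python3 - <<'E'
from h import *
import pickle
c=pickle.load(open("p.pkl","rb"));cv2.imwrite("pics/p2.png",cv2.resize(c["img"],(800,600),interpolation=cv2.INTER_CUBIC))
E
```

```text
clock: 26.18
tcp_pos: [0.4676, -0.0745, 0.0635]
tool_rot: [[-0.018, 1.0, 0.001], [1.0, 0.018, 0.0], [0.0, 0.001, -1.0]]
contact_force: [1.3, 6.3, 6.2]
opening: 0.0137
finger_force: 31.1
clock: 26.8
tcp_pos: [0.4663, -0.0745, 0.1371]
tool_rot: [[-0.018, 1.0, -0.006], [1.0, 0.018, 0.002], [0.002, -0.006, -1.0]]
contact_force: [0.6, -0.3, 1.3]
opening: 0.0514
finger_force: 0.0
clock: 27.42
tcp_pos: [0.467, -0.1191, 0.2123]
tool_rot: [[-0.019, 1.0, -0.002], [1.0, 0.019, 0.001], [0.001, -0.002, -1.0]]
contact_force: [-0.3, -0.1, -1.1]
opening: 0.0513
finger_force: 0.0
wrist red 212 362 390 178 190 tip y -0.1556 med y -0.1559
wrist blk 192 333 359 180 192 tip y -0.1562 med y -0.1564
1231 [256. 135.] [466.5 -76.3] [13.4 52.5] 1.1
27.525 [ 0.46716838 -0.11921636  0.21249786] 91.09095309713024 0.05113947245363055 -0.40602093759425056
```

View pics/p2.png

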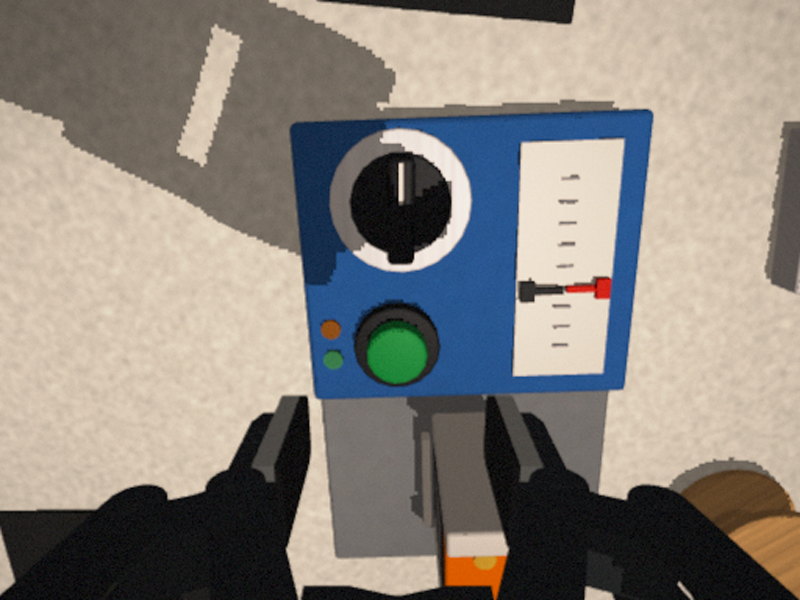

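The pointer tip at (563,290) now meets the red tip at (567,289). I'll check it to sub-pixel.

Run:
```python
from h import *
import pickle
c=pickle.load(open("p.pkl","rb"));I=c["img"].astype(float)
a=np.radians(3.1);y=np.array([-np.sin(a),np.cos(a)])
g=I[...,1]  # green channel dark for both stems
for u in range(338,388,2):
    w=np.clip(190-g[176:196,u],0,None); w[w<30]=0
    if w.sum()>0:
        v=(w*np.arange(176,196)).sum()/w.sum();print(u,round(v,2),int(w.sum()),round(float(ray(c,u,v,.047)[:2]@y)*1000,2),I[int(round(v)),u].astype(int))
```

```text
338 185.74 1983 -156.26 [48 50 55]
340 186.06 1879 -156.63 [47 50 55]
342 184.77 1053 -155.45 [47 46 52]
344 185.09 850 -155.82 [44 45 48]
346 185.03 827 -155.83 [49 46 49]
348 184.99 832 -155.86 [50 50 54]
350 185.01 823 -155.94 [48 52 55]
352 185.0 833 -156.0 [48 51 54]
354 185.93 894 -156.96 [45 48 52]
356 185.6 949 -156.71 [44 43 50]
358 186.07 833 -157.23 [49 52 54]
360 186.29 535 -157.51 [109 118 127]
362 185.53 664 -156.84 [ 89  99 149]
364 185.23 758 -156.61 [ 33  41 217]
366 184.41 702 -155.89 [ 36  44 217]
368 183.86 866 -155.42 [ 25  40 213]
370 183.66 794 -155.29 [ 31  46 218]
372 183.75 852 -155.44 [ 26  34 213]
374 183.72 856 -155.48 [ 21  36 213]
376 183.52 803 -155.35 [ 26  37 212]
378 183.13 892 -155.04 [ 23  31 191]
380 183.19 1596 -155.16 [ 11  16 140]
382 183.76 2255 -155.78 [ 26  36 192]
384 183.65 2142 -155.73 [ 21  34 208]
386 183.63 2133 -155.78 [ 26  39 212]
```

The pointer is about 0.5 mm off the mark, which is within measurement noise. I'll press the button with closed fingers.

```bash
python3 -m pendant '[[0,-0.07,-0.05,0,0,0],[0,-0.066,-0.1,0,0,0],[0,0,-0.12,0,0,0],[0,0,-0.1,0,0,0],[0,0,-0.05,0,0,0]]' 0 30
python3 -m pendant '[[0,0,-0.02,0,0,0],[0,0,-0.015,0,0,0],[0,0,-0.01,0,0,0],[0,0,-0.008,0,0,0],[0,0,0,0,0,0]]'
```

```text
clock: 28.15
tcp_pos: [0.4669, -0.16, 0.0857]
tool_rot: [[-0.019, 1.0, -0.002], [1.0, 0.019, 0.001], [0.001, -0.002, -1.0]]
contact_force: [-0.3, 0.7, 0.5]
opening: -0.0006
finger_force: 0.0
clock: 28.78
tcp_pos: [0.4674, -0.1604, 0.0715]
tool_rot: [[-0.019, 1.0, 0.0], [1.0, 0.019, -0.0], [-0.0, 0.0, -1.0]]
contact_force: [0.1, 0.5, -0.4]
opening: 0.0001
finger_force: 0.0
```

```bash
python3 -m pendant '[[0,0,-0.01,0,0,0],[0,0,-0.01,0,0,0],[0,0,-0.008,0,0,0],[0,0,-0.004,0,0,0],[0,0,0,0,0,0]]'
python3 -m pendant '[[0,0,-0.002,0,0,0],[0,0,-0.002,0,0,0],[0,0,0,0,0,0],[0,0,0,0,0,0],[0,0,0,0,0,0]]'
```

```text
clock: 29.4
tcp_pos: [0.4676, -0.1605, 0.0619]
tool_rot: [[-0.019, 1.0, 0.0], [1.0, 0.019, -0.0], [-0.0, 0.0, -1.0]]
contact_force: [1.2, 0.2, 5.3]
opening: -0.0003
finger_force: 2.7
clock: 30.02
tcp_pos: [0.4676, -0.1605, 0.061]
tool_rot: [[-0.019, 1.0, 0.001], [1.0, 0.019, -0.0], [-0.0, 0.001, -1.0]]
contact_force: [-0.4, 0.3, 8.9]
opening: 0.0
finger_force: 4.6
```

```bash
python3 -m pendant '[[0,0,-0.002,0,0,0],[0,0,-0.001,0,0,0],[0,0,0,0,0,0],[0,0,0,0,0,0],[0,0,0,0,0,0]]'
python3 -m pendant '[[0,0,0,0,0,0],[0,0,0,0,0,0],[0,0,0,0,0,0],[0,0,0,0,0,0],[0,0,0,0,0,0]]'
python3 -m pendant '[[0,0,0.02,0,0,0],[0,0,0.05,0,0,0],[0,0,0.15,0,0,0],[0,0,0.18,0,0,0],[0,0,0.1,0,0,0]]'
python3 -m pendant '[[0,0.1,0.1,0,0,0],[0,0.04,0.1,0,0,0],[0,0,0,0,0,0],[0,0,0,0,0,0],[0,0,0,0,0,0]]'
python3 m5.py wrist;python3 m3.py w9.png .12
```

```text
clock: 30.65
tcp_pos: [0.4677, -0.1605, 0.0608]
tool_rot: [[-0.019, 1.0, 0.001], [1.0, 0.019, -0.001], [-0.001, 0.001, -1.0]]
contact_force: [-2.6, 1.1, 21.4]
opening: -0.0001
finger_force: 10.4
clock: 31.28
tcp_pos: [0.4677, -0.1605, 0.0608]
tool_rot: [[-0.019, 1.0, 0.001], [1.0, 0.019, -0.001], [-0.001, 0.001, -1.0]]
contact_force: [-2.5, 1.3, 21.1]
opening: -0.0001
finger_force: 10.4
clock: 31.9
tcp_pos: [0.4675, -0.1604, 0.2127]
tool_rot: [[-0.019, 1.0, 0.002], [1.0, 0.019, -0.001], [-0.001, 0.002, -1.0]]
contact_force: [-0.2, 0.2, -0.2]
opening: 0.0001
finger_force: 0.0
clock: 32.52
tcp_pos: [0.467, -0.1186, 0.2689]
tool_rot: [[-0.018, 1.0, -0.002], [1.0, 0.018, 0.001], [0.001, -0.002, -1.0]]
contact_force: [0.9, -0.2, 0.8]
opening: -0.0002
finger_force: 0.0
wrist red 153 347 370 164 175 tip y -0.1557 med y -0.1557
wrist blk 123 322 344 167 176 tip y -0.1561 med y -0.1561
32.625 [ 0.4672 -0.1187  0.269 ] 91.03496035574885
```

View pics/w9.png

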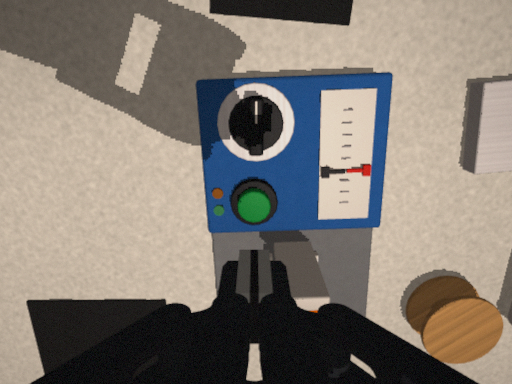

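The pointer and mark meet at (345,170) and the button at (254,205) is back out. The module seated with 9 N at the expected height of z = 20 mm. I'm handing in.

```bash
python3 -c "
from workcell import ctrl
print(ctrl.hand_in())"
```

```text
the job is handed in; nothing more can be done
None
```

I handed the job in at about 33 s: the orange module is seated upright in the cradle, the pointer is within about 0.5 mm of the red mark, and the start button was pressed fully down, held over 1 s and released; no verdict was returned.

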